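Lock a filament spool on its shaft with a ring pin

TASK

Lock the filament spool on its stand: take the lock pin that has a swinging ring (not the plain pin) and push it fully home down the hole near the free end of the square shaft, its ring lying back towards the spool. Then swing the ring up and over the shaft's free end so that it hangs down around the shaft, and let go with the pin still home.

Things in the scene. Friction and masses are not known exactly. Their poses are not given: they have to be found in the camera images.
- pin_grip (a point): Steel ring pin upright in one of two grey blocks 75 mm high; a ringless twin is in the other. Point: middle of its 16 mm square post (faces square to x, y; top 16 mm up), 44 mm above the underside of its 36 mm round collar (20 mm thick, on the block). Below: 12 mm stem, 58 mm long, tapered tip. z up; ring lies back to -x, swings over to +x; hinge line along y, 32 mm under this point. 0.17 kg
- ring (a joint): Angle of the pin's ring on its loose, almost frictionless hinge (rad): -1.3 lying back on its stop (15 degrees above level, towards the pin's -x), 0 straight up, 1.57 level towards +x, 3.14 hanging straight down. Once past upright it falls forward by itself
- ring_bar (a point): Middle of the ring's round cross bar, the part to pinch or push: 10 mm thick, 78 mm long along the pin's y, 82 mm from the hinge line, carried by two 6 mm legs, 36 mm either side of the pin's middle. Swung upright, it passes 29 mm clear above the post's top
- hole (a point): Middle of the hole's mouth in the top of the stand's level shaft (40 x 40 mm; top 100 mm above the table). z up, x along the shaft to its free end, 32 mm off. Vertical through hole, 22 mm wide, 4 mm chamfer. Towards -x: from 34 to 122 mm a white sleeve 3 mm higher than the shaft, then the 100 mm spool. Pin home: collar on the shaft, pin_grip 44 mm above this point
There are look-alikes about, which are no part of the job. What is shaped like the part that bears pin_grip but pink or yellow is not meant.

How it is judged:
By the outcome, as a careful person would: the job done as asked, in the order asked, and still so for the second after the job is handed in, with the robot touching nothing.
It also fails if it takes over 54 s, if anything falls off the work surface, if the arm or the gripper's body presses on something with over 40 N, if the wrist force passes 120 N, or if a joint passes its speed limit or range.

ROBOT

A 6-joint arm with a two-finger parallel gripper is mounted at the origin on the work surface. World frame = base frame: x ahead of the robot, y to its left, z up, the work surface at z = 0. Lengths are in m, angles in degrees, forces in N, time in s.
With the tool pointing down it reaches from about 0.4 to 0.825 m from the base axis. Payload 7 kg.
Tool frame: the origin (TCP) lies midway between the tips of the shut fingers; the grasp point (between the pads) lies 19 mm behind it (ctrl.grip_point_offset is the distance from the TCP to the grasp point, in m); x points along the fingers, y is the direction in which the jaws open and shut, and the axes are right-handed (so a half turn about x gives the same grasp; the last joint's range is limited). The gripper opens to 88 mm and grips with 3 to 60 N. Pads are 19 mm wide; open, the fingers measure 130 mm over their backs; the gripper's body (78 mm by 193 mm) begins 47 mm behind the grasp point.
Start: joints at [-59.754, 20.546, 0.682, 0, -70.136, -16.507], TCP at [0.16, -0.656, 0.227] pointing down, gripper open.
Joint ranges: [-176.03, 176.03], [-82.01, 121.73], [-58.28, 71.71], [-173.87, 95.51], [-174.79, -0.11], [-173.66, 173.66]. Speed limits (degrees/s): [136.94, 136.94, 172.46, 180, 180, 180].

INTERFACE

Orientations are given as [roll, pitch, yaw] about the fixed x, y, z axes, in that order (R = Rz(yaw) Ry(pitch) Rx(roll)).
In Python, from plant import ctrl gives the robot as it stands.
- The arm moves only by the tool drive_tool, never from a script. Its argument "plan" is a list of rows, each a list of 3 entries, a list of its own where there are three numbers: the shift along the tool's x, y, z in m, then the turn, a rotation vector about the tool's x, y, z in degrees, then the opening, from 0 (shut) to 1 (fully open). In form: [[[dx, dy, dz], [wx, wy, wz], grip], ...]. A call has 1 to 20 rows; each row is the pose to reach, as a shift and turn from the pose measured when the call began, along the tool's axes at that moment; what a row does not reach only later rows make up. A row lasts 1/12 s, in which the tool goes at most 41.7 mm and 7.16 degrees, less where a joint would pass 70% of its speed; a pose out of reach is approached as far as the arm can. A call with a gripper value outside its range is refused whole. The fingers move at their own pace and stop on an object; the grip force is fixed at half the most. Time passes only in rows, so rows that repeat a pose let the fingers close. It gives the time, the measured TCP pose, the force and the opening at its end, in the units of the state.
- ctrl.get_obs(): the state, without advancing time (a new reading comes with each control period).
- ctrl.snapshot(name): name is "scene" or "top" or "wrist"; returns the picture (480x640x3 uint8, blue, green, red); there is no depth.
- ctrl.get_calibration(name): a dict with "fx", "fy", "cx", "cy" (pixels), "R" (3x3) and "t" (3): a world point X has camera coordinates R X + t. Camera axes: x right, y down, z forward; pixel columns grow to the right and rows downward; lengths in m; the calibration is good to about 2 mm. The wrist camera is an equidistant fisheye: a pixel r from the principal point sees the ray r / f radians off the axis. A picture is of the moment at which its call begins: read the wrist's pose just before it. get_calibration takes no time and is no camera call; for the wrist camera it gives the pose at the moment of the call.
- ctrl.close_job(): hands the job in, once; it reports no verdict.
Trained networks look in the newest picture that a camera, given by its name, has taken for a name from the list of things; names that differ only in an ending like _2 or _b are one class to them, and where a whole thing is asked for, a point or a joint stands for the part that bears it (a point fixed in the world has none). Each returns a list of dicts, best first, with "confidence" (0 to 1); they miss things now and then, are a little off and sometimes report something else, mostly with a low value. They report only what shows in the picture. A call takes as long as a camera call. They do not tell look-alikes from the thing itself.
- ctrl.cut_out(camera, name): "pixels" (480x640 bool, what is visible of it) and "pixel" ([column, row] in pixels, amid what is visible of it).
- ctrl.landmark_of(camera, name): "pixel" ([column, row] in pixels: a listed point, or the origin of a listed thing).
The state is a dict: "clock": time; "joint_pos": joint angles; "qvel": joint speeds; "tau": joint torques, N m; "tool_pos": TCP position; "orientation": TCP orientation; "force": force on the tool from outside, world axes, zero at the start; "moment": the same for the moment, N m; "opening": finger opening in m.
Only numpy, scipy, OpenCV 4.12 (cv2) and the standard library are available. Lean on these libraries where they do the work, as an engineer would, in place of code of your own. Each camera call takes 0.05 s, during which the arm holds its last target. There are 200 camera calls.

## Working session

There is one attempt and no reset: what is moved stays moved. The work goes in short steps, Python scripts to look and compute and a tool call to move; the robot and the scene stay as the last step left them, time stands still between calls to the robot, and variables do not carry over. Pictures are saved under pics/ and viewed, about 8 in all and at most 12, crops included, and the job is handed in when it is done.

Besides the shell and the picture viewer there is one more tool, called after "Call:" by a JSON object that holds its "fn" and its "kwargs", one argument or row to a line. drive_tool: Moves the arm, as the interface text tells. Its arguments: {"type":"object","properties":{"plan":{"type":"array","items":{"type":"array"}}},"required":["plan"]}

```bash
mkdir -p pics; ls; cat > h.py <<'E'
import numpy as np, cv2
from plant import ctrl
from scipy.spatial.transform import Rotation as Ro
def ray(cam,px,cal=None):
    c=cal or ctrl.get_calibration(cam); R=np.array(c["R"]);t=np.array(c["t"])
    u=(px[0]-c["cx"])/c["fx"];v=(px[1]-c["cy"])/c["fy"]
    if cam=="wrist":
        r=np.hypot(u,v); d=np.array([u*np.sinc(r/np.pi)/1,v*np.sinc(r/np.pi),np.cos(r)])
    else: d=np.array([u,v,1.])
    d=R.T@d; return -R.T@t, d/np.linalg.norm(d)
def atz(cam,px,z,cal=None):
    o,d=ray(cam,px,cal); return o+d*(z-o[2])/d[2]
def tri(rs):
    A=sum(np.eye(3)-np.outer(d,d) for o,d in rs); b=sum((np.eye(3)-np.outer(d,d))@o for o,d in rs)
    p=np.linalg.solve(A,b); return p,[np.linalg.norm(np.cross(d,p-o)) for o,d in rs]
def proj(cam,X,cal=None):
    c=cal or ctrl.get_calibration(cam); p=np.array(c["R"])@X+np.array(c["t"])
    if cam=="wrist":
        r=np.hypot(p[0],p[1]);th=np.arctan2(r,p[2]);s=th/max(r,1e-9)
        return np.array([c["cx"]+c["fx"]*p[0]*s,c["cy"]+c["fy"]*p[1]*s])
    return np.array([c["cx"]+c["fx"]*p[0]/p[2],c["cy"]+c["fy"]*p[1]/p[2]])
def toolR():
    return Ro.from_euler('xyz',ctrl.get_obs()["orientation"],degrees=True)
E
python3 - <<'E'
from h import *
s=ctrl.get_obs(); print({k:np.round(v,3).tolist() for k,v in s.items()}, ctrl.grip_point_offset)
ims=[]
for c in ["scene","top"]:
    im=ctrl.snapshot(c); cv2.imwrite(f"pics/{c}0.png",im)
    for n in ["pin_grip","ring_bar","hole"]:
        for d in ctrl.landmark_of(c,n)[:4]: print(c,n,np.round(d["pixel"],1),round(d["confidence"],2), atz(c,d["pixel"],{"pin_grip":.119,"ring_bar":.108,"hole":.1}[n]).round(3))
E
```

```text
pics
{'clock': 0.0, 'joint_pos': [-59.756, 20.59, 0.635, -0.018, -70.134, -16.508], 'qvel': [-0.001, 0.012, -0.049, 0.089, -0.022, 0.029], 'tau': [0.001, -58.272, 29.306, 6.998, 0.007, -0.0], 'tool_pos': [0.16, -0.655, 0.226], 'orientation': [95.434, 89.91, 109.164], 'force': [-0.164, 0.136, -0.033], 'moment': [-0.053, -0.02, 0.056], 'opening': 0.088} 0.0188
scene pin_grip [185.4 249.8] 0.85 [ 0.379 -0.35   0.119]
scene pin_grip [235.9 279.3] 0.84 [ 0.47  -0.287  0.119]
scene ring_bar [177.3 230.8] 0.94 [ 0.328 -0.352  0.108]
scene ring_bar [284.3 273.7] 0.66 [ 0.487 -0.205  0.108]
scene ring_bar [254.8 205.1] 0.59 [ 0.33  -0.202  0.108]
scene hole [442.7 231.4] 0.9 [0.517 0.099 0.1  ]
top pin_grip [417.2 250.4] 0.68 [ 0.469 -0.284  0.119]
top pin_grip [457.5 318.4] 0.63 [ 0.359 -0.346  0.119]
top pin_grip [374.9 324.3] 0.6 [ 0.349 -0.212  0.119]
top ring_bar [473.6 316. ] 0.9 [ 0.363 -0.376  0.108]
top ring_bar [370.3 237. ] 0.79 [ 0.494 -0.208  0.108]
top ring_bar [378.4 320.5] 0.78 [ 0.356 -0.219  0.108]
top hole [184.2 223.8] 0.94 [0.515 0.103 0.1  ]
```

View pics/scene0.png

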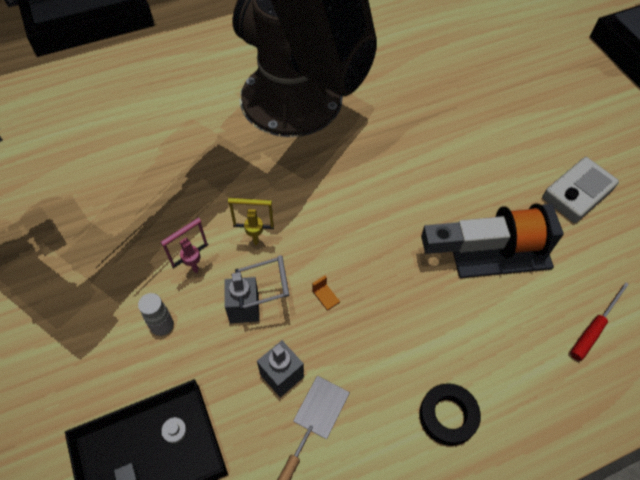

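View pics/top0.png

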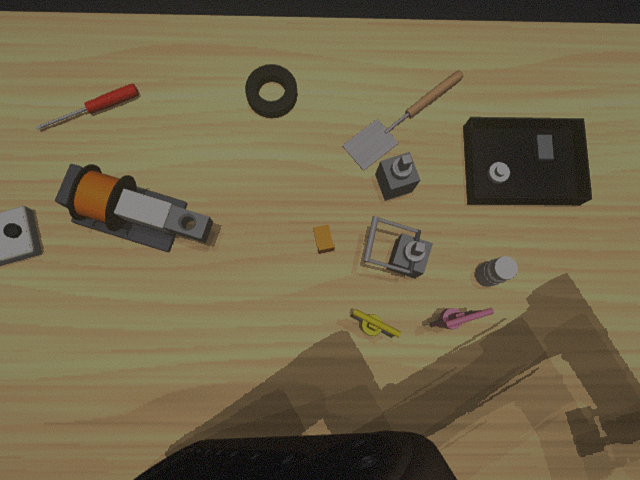

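The scene picture shows four pin-like things:
- a grey pin with a ring, in a block at (238,285)
- a grey plain pin in a block at (280,358)
- a pink pin at (190,250)
- a yellow pin at (253,225)

The steel ringed pin at scene (238,285), top (412,252) is the one meant: it is grey, sits in a block and has a ring. The hole is at scene (443,232), top (187,223), with the spool at scene (528,230). I'll confirm the pin in a crop.

```bash
python3 - <<'E'
from h import *
a=cv2.imread("pics/scene0.png")[185:385,130:330]; b=cv2.imread("pics/scene0.png")[170:300,400:600]
b=cv2.copyMakeBorder(b,0,70,0,0,cv2.BORDER_CONSTANT)
cv2.imwrite("pics/crop1.png",cv2.resize(np.hstack([a,b]),(800,400),interpolation=cv2.INTER_CUBIC))
T=lambda s,t:(lambda r:(r[0].round(4),np.round(r[1],4)))(tri([ray("scene",s),ray("top",t)]))
print("pin",T((235.9,279.3),(417.2,250.4)),"bar",T((284.3,273.7),(370.3,237)),"hole",T((442.7,231.4),(184.2,223.8)))
h=atz("top",(184.2,223.8),.1); s=atz("top",(143,209),.103)
print("hole",h,"sleeve",s,"yaw hole x",np.degrees(np.arctan2(*(h-s)[1::-1])),np.linalg.norm(h-s))
p=atz("top",(417.2,250.4),.119);q=atz("top",(370.3,237),.108);print("pin yaw",np.degrees(np.arctan2(*(p-q)[1::-1])),np.linalg.norm((p-q)[:2]))
print("tool axes (cols)\n",toolR().as_matrix().round(3))
E
```

```text
pin (array([ 0.4693, -0.286 ,  0.1171]), array([0.0016, 0.0016])) bar (array([ 0.4917, -0.2069,  0.1179]), array([0.0002, 0.0002])) hole (array([0.5154, 0.1023, 0.0966]), array([0.002, 0.002]))
hole [0.5153778  0.10339415 0.1       ] sleeve [0.53951298 0.17247906 0.103     ] yaw hole x -109.25713268029743 0.0732409103775986
pin yaw -107.69323949549066 0.07947904796686005
tool axes (cols)
 [[-0.    -0.237  0.971]
 [ 0.     0.971  0.237]
 [-1.     0.    -0.   ]]
```

View pics/crop1.png

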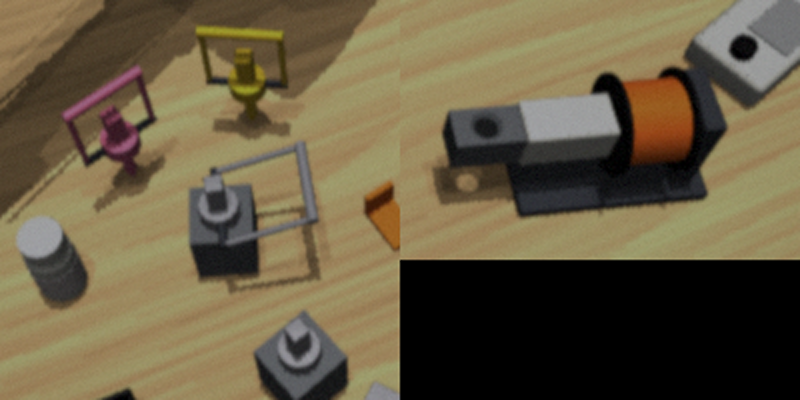

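The crop confirms it. The grey pin with its ring lying back is in the block at scene (238,285). The plain twin at (280,358) has no ring, and the pink and yellow ones are decoys. Next I go above it.

```bash
cat >> h.py <<'E'
def target(yaw,tilt=0):
    # tool down, jaws along pin y, z_tool = -pin x; tilt>0: tool leans so that it points down and to pin +x
    c,s=np.cos(np.radians(yaw)),np.sin(np.radians(yaw)); px=np.array([c,s,0]);py=np.array([-s,c,0])
    R=Ro.from_matrix(np.c_[[0,0,-1],-py,-px]); return Ro.from_rotvec(-np.radians(tilt)*py)*R
def go(p,yaw,tilt=0):
    s=ctrl.get_obs();R=toolR(); d=R.inv().apply(np.array(p)-s["tool_pos"]); w=(R.inv()*target(yaw,tilt)).as_rotvec(degrees=True)
    print("shift",d.round(4).tolist(),"turn",w.round(2).tolist(),"rows>=",max(np.linalg.norm(d)/.0417,np.linalg.norm(w)/7.16).round(1)); return d,w
E
python3 -c "
from h import *
go((.469,-.286,.25),-107)"
```

```text
shift [-0.0235, 0.2857, 0.3877] turn [-59.26, 0.01, -0.01] rows>= 11.6
```

Call:
{"fn": "drive_tool", "kwargs": {
  "plan": [
    [[-0.0235,0.024,0.032],[-5,0,0],1],
    [[-0.0235,0.048,0.064],[-10,0,0],1],
    [[-0.0235,0.071,0.097],[-15,0,0],1],
    [[-0.0235,0.095,0.129],[-20,0,0],1],
    [[-0.0235,0.119,0.161],[-25,0,0],1],
    [[-0.0235,0.143,0.194],[-30,0,0],1],
    [[-0.0235,0.167,0.226],[-35,0,0],1],
    [[-0.0235,0.19,0.258],[-40,0,0],1],
    [[-0.0235,0.214,0.291],[-45,0,0],1],
    [[-0.0235,0.238,0.323],[-50,0,0],1],
    [[-0.0235,0.262,0.355],[-55,0,0],1],
    [[-0.0235,0.2857,0.3877],[-59.26,0,0],1],
    [[-0.0235,0.2857,0.3877],[-59.26,0,0],1],
    [[-0.0235,0.2857,0.3877],[-59.26,0,0],1],
    [[-0.0235,0.2857,0.3877],[-59.26,0,0],1],
    [[-0.0235,0.2857,0.3877],[-59.26,0,0],1]
  ]
}}

```text
clock: 1.73
tool_pos: [0.4684, -0.2866, 0.25]
orientation: [69.6, 90.0, 142.5]
force: [-0.6, -0.3, 0.9]
opening: 0.0875
```

```bash
python3 - <<'E'
from h import *
s=ctrl.get_obs(); print(s["clock"],s["tool_pos"].round(4) if hasattr(s["tool_pos"],'round') else s["tool_pos"],s["orientation"],s["joint_pos"])
cal=ctrl.get_calibration("wrist"); im=ctrl.snapshot("wrist"); cv2.imwrite("pics/w1.png",im)
for n,z in [("pin_grip",.119),("ring_bar",.108)]:
    for d in ctrl.landmark_of("wrist",n)[:3]: print(n,np.round(d["pixel"],1),round(d["confidence"],2),atz("wrist",d["pixel"],z,cal).round(4))
p=np.array([.469,-.286]);
print("expected pin",proj("wrist",np.r_[p,.119],cal))
E
```

```text
1.7333 [ 0.4684 -0.2866  0.25  ] [ 69.56935325  89.97987224 142.49725896] [-1.10201427e+01  7.84628717e+00 -1.32292101e+01 -9.61775898e-03
 -6.89425188e+01 -6.04849445e+00]
pin_grip [442.1  21.7] 0.92 [ 0.3255 -0.4198  0.119 ]
pin_grip [314.8 227.9] 0.8 [ 0.4735 -0.286   0.119 ]
expected pin [320.12733395 226.26164808]
```

View pics/w1.png

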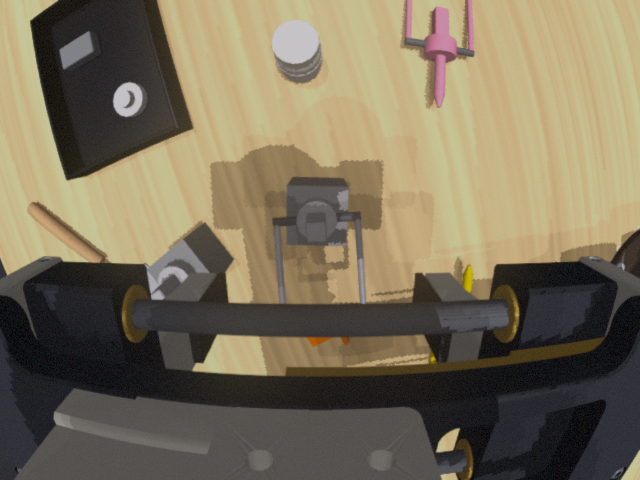

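The wrist picture shows the pin's post at about (317,222). The hinge ends are at (278,221) and (358,214), and the ring's legs run down the picture between the fingers.

```bash
python3 - <<'E'
from h import *
w=lambda px,z:atz("wrist",px,z)
a,b=w((277,221),.087),w((359,214.5),.087); print(a,b,np.linalg.norm(a-b),"y-dir",np.degrees(np.arctan2(*(a-b)[1::-1])),"mid",(a+b)/2)
for l0,l1 in (((277,222),(283,301)),((359,215),(363.5,301))):
    p=w(l0,.087); o,d=ray("wrist",l1)
    # leg rises 15 deg
    from scipy.optimize import brentq
    f=lambda z:(lambda q:(q[2]-.087)-np.tan(np.radians(15))*np.linalg.norm((q-p)[:2]))(w(l1,z)); z=brentq(f,.087,.15); q=w(l1,z); print(q,"pin yaw",np.degrees(np.arctan2(*(p-q)[1::-1])))
print("post top",w((317,220),.135),"collar",w((317,222),.095))
E
```

```text
[ 0.50636013 -0.29483267  0.087     ] [ 0.43505153 -0.27902135  0.087     ] 0.0730404926858072 y-dir -12.501982144438397 mid [ 0.47070583 -0.28692701  0.087     ]
[ 0.52200926 -0.22707225  0.10539062] pin yaw -102.9288098709662
[ 0.45282749 -0.20638185  0.1069167 ] pin yaw -103.7386686133337
post top [ 0.46859448 -0.29542008  0.135     ] collar [ 0.47202939 -0.28517223  0.095     ]
```

```bash
python3 -c "
from h import *
go((.471,-.287,.102),-103.3)"
```

```text
shift [0.1481, -0.0026, 0.0007] turn [-3.82, 0.01, -0.0] rows>= 3.6
```

Call:
{"fn": "drive_tool", "kwargs": {
  "plan": [
    [[0.0,-0.0026,0.0007],[-3.8,0,0],1],
    [[0.035,-0.0026,0.0007],[-3.8,0,0],1],
    [[0.065,-0.0026,0.0007],[-3.8,0,0],1],
    [[0.09,-0.0026,0.0007],[-3.8,0,0],1],
    [[0.11,-0.0026,0.0007],[-3.8,0,0],1],
    [[0.13,-0.0026,0.0007],[-3.8,0,0],1],
    [[0.148,-0.0026,0.0007],[-3.8,0,0],1],
    [[0.148,-0.0026,0.0007],[-3.8,0,0],1],
    [[0.148,-0.0026,0.0007],[-3.8,0,0],1]
  ]
}}

```text
clock: 2.63
tool_pos: [0.4701, -0.2876, 0.1016]
orientation: [91.6, 89.9, 168.2]
force: [0.0, 0.1, 1.3]
opening: 0.0878
```

Call:
{"fn": "drive_tool", "kwargs": {
  "plan": [
    [[0,0,0],[0,0,0],0],
    [[0,0,0],[0,0,0],0],
    [[0,0,0],[0,0,0],0],
    [[0,0,0],[0,0,0],0],
    [[0,0,0],[0,0,0],0],
    [[0,0,0],[0,0,0],0],
    [[0,0,0],[0,0,0],0],
    [[0,0,0],[0,0,0],0],
    [[0,0,0],[0,0,0],0],
    [[0,0,0],[0,0,0],0]
  ]
}}

```text
clock: 3.47
tool_pos: [0.4701, -0.2876, 0.1016]
orientation: [92.5, 89.9, 169.1]
force: [0.9, 0.9, 1.1]
opening: 0.0262
```

Call:
{"fn": "drive_tool", "kwargs": {
  "plan": [
    [[0,0,0],[0,0,0],0],
    [[0,0,0],[0,0,0],0],
    [[0,0,0],[0,0,0],0],
    [[0,0,0],[0,0,0],0],
    [[0,0,0],[0,0,0],0],
    [[0,0,0],[0,0,0],0]
  ]
}}

```text
clock: 3.97
tool_pos: [0.4702, -0.2876, 0.1016]
orientation: [92.7, 89.9, 169.3]
force: [1.9, -0.3, 0.0]
opening: 0.0155
```

```bash
python3 -c "
from h import *
s=ctrl.get_obs();print(s['opening'],s['tool_pos'],s['force'],s['moment'])
print('lift');go(np.array(s['tool_pos'])+[0,0,.135],-103.3)
go((.5154,.103,.238),-109)"
```

```text
0.015481547229586527 [ 0.47020434 -0.28757386  0.1016033 ] [ 1.86185192 -0.29830687  0.01844106] [-0.04458137 -0.19833521 -0.02655161]
lift
shift [-0.135, 0.0003, -0.0] turn [-0.08, -0.01, -0.12] rows>= 3.2
shift [-0.1363, 0.0467, 0.3904] turn [5.62, -0.01, -0.12] rows>= 10.0
```

Call:
{"fn": "drive_tool", "kwargs": {
  "plan": [
    [[-0.01,0,0],[0,0,0],0],
    [[-0.03,0,0],[0,0,0],0],
    [[-0.055,0,0],[0,0,0],0],
    [[-0.08,0,0],[0,0,0],0],
    [[-0.105,0,0],[0,0,0],0],
    [[-0.125,0,0],[0,0,0],0],
    [[-0.135,0,0],[0,0,0],0],
    [[-0.1363,0.002,0.015],[0.5,0,0],0],
    [[-0.1363,0.005,0.04],[1,0,0],0],
    [[-0.1363,0.009,0.075],[1.5,0,0],0],
    [[-0.1363,0.013,0.11],[2,0,0],0],
    [[-0.1363,0.018,0.145],[2.5,0,0],0],
    [[-0.1363,0.022,0.18],[3,0,0],0],
    [[-0.1363,0.026,0.215],[3.5,0,0],0],
    [[-0.1363,0.03,0.25],[4,0,0],0],
    [[-0.1363,0.034,0.28],[4.5,0,0],0],
    [[-0.1363,0.037,0.305],[5,0,0],0],
    [[-0.1363,0.039,0.325],[5.5,0,0],0],
    [[-0.1363,0.0401,0.335],[5.6,0,0],0],
    [[-0.1363,0.0401,0.335],[5.6,0,0],0]
  ]
}}

```text
clock: 5.63
tool_pos: [0.5088, 0.0492, 0.2375]
orientation: [103.6, 89.8, 174.8]
force: [-0.3, -1.1, -1.6]
opening: 0.016
```

```bash
python3 - <<'E'
from h import *
s=ctrl.get_obs(); print(s["clock"],s["tool_pos"],s["opening"],s["force"])
cal=ctrl.get_calibration("wrist"); im=ctrl.snapshot("wrist"); cv2.imwrite("pics/w2.png",im)
for n,z in [("hole",.1)]:
    for d in ctrl.landmark_of("wrist",n)[:3]: print(n,np.round(d["pixel"],1),round(d["confidence"],2),atz("wrist",d["pixel"],z,cal).round(4))
print(proj("wrist",np.array([.515,.103,.1]),cal))
t=ctrl.snapshot("top");cv2.imwrite("pics/top2.png",t)
for d in ctrl.landmark_of("top","hole")[:2]: print(d["pixel"],atz("top",d["pixel"],.1))
E
```

```text
5.6333 [0.50883798 0.04915324 0.23751421] 0.015956246256984684 [-0.26612057 -1.14167948 -1.6284524 ]
[333.49773842 283.77503192]
[182.4, 223.4] [0.51603894 0.10642379 0.1       ]
```

View pics/w2.png

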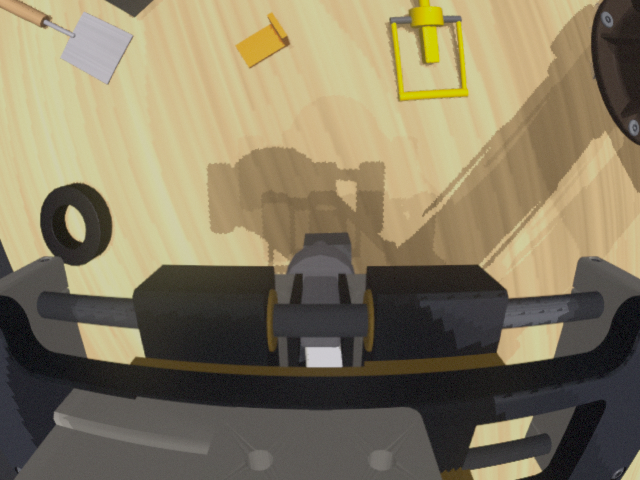

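The wrist picture shows the pin held in the shut fingers, with the shaft's free end behind it at about (327,240). The hole itself is hidden. One enlarged crop will give me the shaft's direction.

```bash
python3 - <<'E'
import cv2,numpy as np
a=cv2.resize(cv2.imread("pics/w2.png")[220:295,280:380],(400,300),interpolation=cv2.INTER_CUBIC)
b=cv2.resize(cv2.imread("pics/top0.png")[155:255,50:230],(800,444),interpolation=cv2.INTER_CUBIC)
a=cv2.copyMakeBorder(cv2.resize(a,(200,150)),0,0,0,600,cv2.BORDER_CONSTANT)
cv2.imwrite("pics/crop2.png",cv2.convertScaleAbs(np.vstack([b,a]),alpha=1.8))
E
```

```text
(no output)
```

View pics/crop2.png

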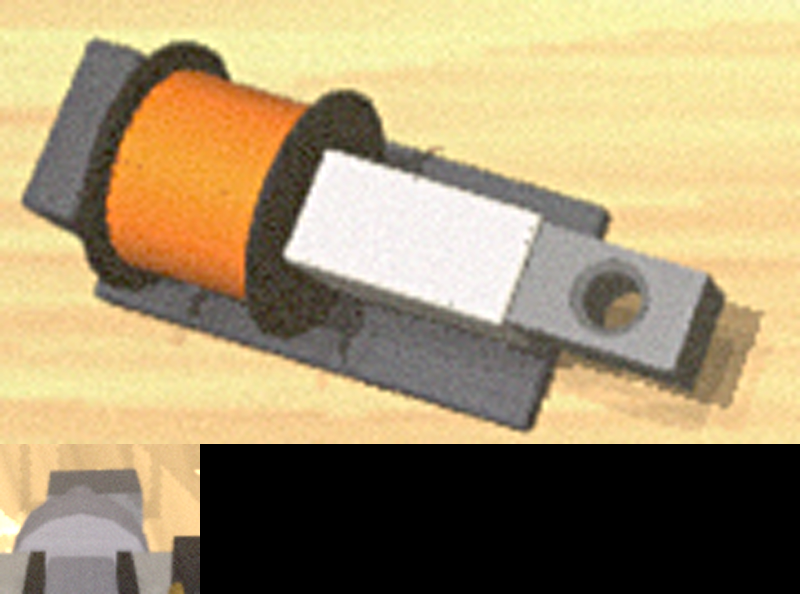

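Here the hole mouth is centred at crop (610,298), and the shaft's end corners are at (715,278) and (677,372). The sleeve corners are (328,150), (542,215), (285,257) and (503,325). The spool is at the left.

```bash
python3 - <<'E'
from h import *
P=lambda c,z:atz("top",(50+c[0]/4.444-.4,155+c[1]/4.444-.4),z)
h=P((610,298),.1); e=[P((715,278),.1),P((677,372),.1)]; s=[P(c,.103) for c in((328,150),(542,215),(285,257),(503,325))]
y=lambda a,b:np.degrees(np.arctan2(*(b-a)[1::-1])).round(1)
print("hole",h,"end mid",(e[0]+e[1])/2,"w",np.linalg.norm(e[0]-e[1]),"end->hole",np.linalg.norm((e[0]+e[1])/2-h))
print("yaws",y(s[0],s[1]),y(s[2],s[3]),y(e[0],e[1])-90,y((s[0]+s[2])/2,(e[0]+e[1])/2), "sleeve len",np.linalg.norm(s[0]-s[1]),np.linalg.norm(s[2]-s[3]))
m=(e[0]+e[1])/2; u=-np.array([np.cos(np.radians(-109)),np.sin(np.radians(-109)),0]); print("hole from end",m+.032*u)
E
```

```text
hole [0.51910471 0.09914951 0.1       ] end mid [0.50901937 0.06640298 0.1       ] w 0.03856308373207831 end->hole 0.034264409252053006
yaws -106.8 -107.1 70.80000000000001 -107.0 sleeve len 0.08557624358210551 0.08657779449314033
hole from end [0.51943755 0.09665957 0.1       ]
```

```bash
python3 -c "
from h import *
go((.5175,.0995,.2),-107)"
```

```text
shift [0.0377, 0.0087, 0.0528] turn [-2.01, -0.04, -0.15] rows>= 1.6
```

Call:
{"fn": "drive_tool", "kwargs": {
  "plan": [
    [[0,0.003,0.02],[-1,0,0],0],
    [[0,0.006,0.038],[-2,0,0],0],
    [[0,0.0087,0.0528],[-2,0,0],0],
    [[0.01,0.0087,0.0528],[-2,0,0],0],
    [[0.025,0.0087,0.0528],[-2,0,0],0],
    [[0.0377,0.0087,0.0528],[-2,0,0],0],
    [[0.0377,0.0087,0.0528],[-2,0,0],0],
    [[0.0377,0.0087,0.0528],[-2,0,0],0]
  ]
}}

```text
clock: 6.5
tool_pos: [0.5171, 0.0987, 0.1995]
orientation: [120.4, 89.7, -166.6]
force: [0.1, 0.4, -1.0]
opening: 0.016
```

```bash
python3 - <<'E'
from h import *
s=ctrl.get_obs(); print(s["clock"],s["tool_pos"],s["orientation"],s["opening"],s["force"])
im=ctrl.snapshot("scene"); t=ctrl.snapshot("top")
for c in("scene","top"):
    for n in ("pin_grip","ring_bar","hole"):
        for d in ctrl.landmark_of(c,n)[:4]: print(c,n,np.round(d["pixel"],1),round(d["confidence"],2))
a=cv2.resize(im[130:290,400:600],(400,320),interpolation=cv2.INTER_CUBIC)
b=cv2.resize(t[140:300,60:260],(400,320),interpolation=cv2.INTER_CUBIC)
cv2.imwrite("pics/c3.png",cv2.convertScaleAbs(np.hstack([a,b]),alpha=1.7))
go((.5175,.0995,.17),-107)
E
```

```text
6.5 [0.5170923  0.0987203  0.19953163] [ 120.42833205   89.74867913 -166.62849638] 0.015968048132797077 [ 0.06739573  0.41636136 -0.9991384 ]
scene pin_grip [138.6 253.5] 0.97
scene pin_grip [458.  195.6] 0.72
scene pin_grip [318.6 217.7] 0.57
scene ring_bar [342.6 218.7] 0.75
scene ring_bar [111.8 255.3] 0.72
scene ring_bar [501.3 194.2] 0.67
scene ring_bar [458.1 192.1] 0.32
scene hole [444.1 232.1] 0.94
top pin_grip [291.5 328.6] 0.97
top pin_grip [164.2 204.9] 0.89
top pin_grip [499.5 360.6] 0.81
top ring_bar [524.2 377. ] 0.62
top ring_bar [263.7 319.6] 0.62
top ring_bar [118.8 187.4] 0.56
top hole [187.7 223.1] 0.78
shift [0.0305, 0.0001, -0.0001] turn [-0.01, -0.01, -0.12] rows>= 0.7
```

View pics/c3.png

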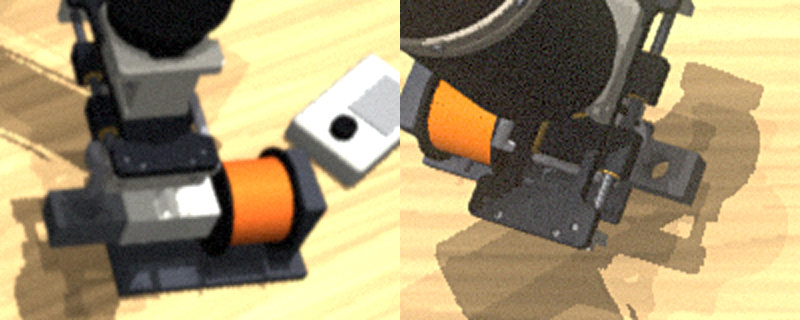

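```bash
python3 - <<'E'
from h import *
print("pin",tri([ray("scene",(458,195.6)),ray("top",(164.2,204.9))]),atz("scene",(458,195.6),.217),atz("top",(164.2,204.9),.217))
print("hole",atz("scene",(444.1,232.1),.1),atz("top",(187.7,223.1),.1))
E
```

```text
pin (array([0.517035  , 0.10520514, 0.21277736]), [np.float64(0.00162569949312746), np.float64(0.0016256994931275503)]) [0.51903998 0.10110877 0.217     ] [0.51655449 0.10561781 0.217     ]
hole [0.51896841 0.10016167 0.1       ] [0.51663309 0.09763178 0.1       ]
```

Call:
{"fn": "drive_tool", "kwargs": {
  "plan": [
    [[0.0,0,-0.001],[0,0,0],0],
    [[0.008,0,-0.001],[0,0,0],0],
    [[0.016,0,-0.001],[0,0,0],0],
    [[0.024,0,-0.001],[0,0,0],0],
    [[0.03,0,-0.001],[0,0,0],0],
    [[0.03,0,-0.001],[0,0,0],0]
  ]
}}

```text
clock: 7.4
tool_pos: [0.5163, 0.0981, 0.1684]
orientation: [116.1, 89.7, -170.9]
force: [0.4, 0.3, -2.3]
opening: 0.0156
```

Call:
{"fn": "drive_tool", "kwargs": {
  "plan": [
    [[0.006,0,0.0015],[0,0,0],0],
    [[0.014,0,0.0015],[0,0,0],0],
    [[0.022,0,0.0015],[0,0,0],0],
    [[0.028,0,0.0015],[0,0,0],0],
    [[0.034,0,0.0015],[0,0,0],0],
    [[0.038,0,0.0015],[0,0,0],0],
    [[0.038,0,0.0015],[0,0,0],0]
  ]
}}

```text
clock: 7.98
tool_pos: [0.516, 0.0993, 0.1293]
orientation: [120.8, 89.6, -166.2]
force: [0.0, -0.3, -2.7]
opening: 0.0162
```

Call:
{"fn": "drive_tool", "kwargs": {
  "plan": [
    [[0.001,0,0],[0,0,0],0],
    [[0.002,0,0],[0,0,0],0],
    [[0.003,0,0],[0,0,0],0],
    [[0.004,0,0],[0,0,0],0],
    [[0.004,0,0],[0,0,0],0]
  ]
}}

```text
clock: 8.4
tool_pos: [0.5163, 0.0993, 0.1266]
orientation: [121.6, 89.7, -165.4]
force: [-3.3, -0.0, 7.0]
opening: 0.0161
```

Contact came at exactly the predicted home height, TCP z 0.1266 m with 7 N upwards. I'll release and rise.

Call:
{"fn": "drive_tool", "kwargs": {
  "plan": [
    [[0,0,0],[0,0,0],0.6],
    [[0,0,0],[0,0,0],0.6],
    [[0,0,0],[0,0,0],0.6],
    [[0,0,0],[0,0,0],0.6],
    [[0,0,0],[0,0,0],0.6],
    [[0,0,0],[0,0,0],0.6],
    [[-0.01,0,0],[0,0,0],0.6],
    [[-0.03,0,0],[0,0,0],0.6],
    [[-0.06,0,0],[0,0,0],0.6],
    [[-0.09,0,0],[0,0,0],0.6],
    [[-0.12,0,0],[0,0,0],0.3],
    [[-0.12,0,0],[0,0,0],0]
  ]
}}

```text
clock: 9.4
tool_pos: [0.5199, 0.1002, 0.2538]
orientation: [-51.3, 89.7, 21.8]
force: [0.9, 1.9, 1.6]
opening: 0.0442
```

```bash
python3 - <<'E'
from h import *
s=ctrl.get_obs(); print(s["clock"],s["tool_pos"],s["opening"],s["force"],s["joint_pos"])
cal=ctrl.get_calibration("wrist");im=ctrl.snapshot("wrist"); sc=ctrl.snapshot("scene")
for c in("scene","wrist"):
    for n in ("pin_grip","ring_bar"):
        for d in ctrl.landmark_of(c,n)[:3]: print(c,n,np.round(d["pixel"],1),round(d["confidence"],2),atz(c,d["pixel"],{"pin_grip":.144,"ring_bar":.133}[n],cal if c=="wrist" else None).round(4))
a=cv2.resize(sc[150:310,400:600],(400,320),interpolation=cv2.INTER_CUBIC)
b=cv2.resize(im[160:480,120:520],(400,320))
cv2.imwrite("pics/c4.png",cv2.convertScaleAbs(np.hstack([a,b]),alpha=1.7))
c,s_=np.cos(np.radians(-107)),np.sin(np.radians(-107));H=np.array([.517,.099,.1])
print("exp bar",H+np.array([-.079*c,-.079*s_,.033]))
E
```

```text
9.4 [0.5199056  0.10020883 0.25379808] 0.04417977572732658 [0.91803266 1.86536941 1.64941552] [ 3.21839811e+01  5.60137688e+00 -1.53603901e+01  5.06394165e-02
 -6.87815515e+01 -4.91620496e+01]
scene pin_grip [317.3 215.2] 0.87 [ 0.4186 -0.1128  0.144 ]
scene pin_grip [138.3 257. ] 0.74 [ 0.3767 -0.4281  0.144 ]
scene pin_grip [448.3 215.6] 0.73 [0.5118 0.1032 0.144 ]
scene ring_bar [489.4 216.2] 0.84 [0.537  0.1771 0.133 ]
scene ring_bar [112.  256.6] 0.72 [ 0.3509 -0.4705  0.133 ]
scene ring_bar [341.5 216.4] 0.7 [ 0.4317 -0.0705  0.133 ]
wrist pin_grip [326.4 231.6] 0.55 [0.5162 0.1013 0.144 ]
wrist ring_bar [428.5  53.5] 0.95 [ 0.402  -0.0074  0.133 ]
exp bar [0.54009736 0.17454808 0.133     ]
```

View pics/c4.png

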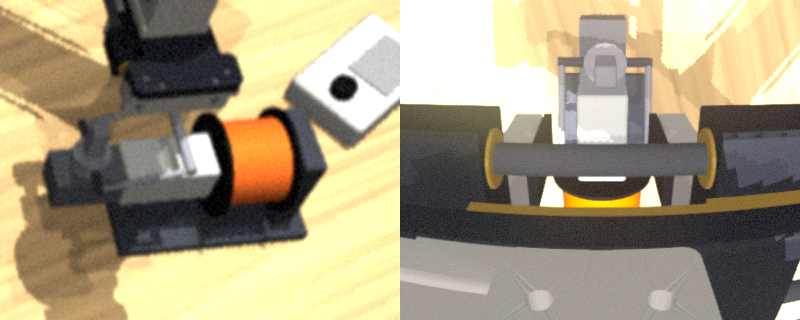

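The pin stands home in the shaft, and its ring lies back over the sleeve towards the spool (scene crop, bar at about (180,145)). The next step is a scoop: fingers shut, tool tilted 38° from the spool side, going under the bar and lifting it along its arc.

```bash
cat >> h.py <<'E'
H=np.array([.5163,.0993]);YAW=-107
u=np.array([np.cos(np.radians(YAW)),np.sin(np.radians(YAW))])
def W(xz): return np.r_[H+xz[0]*u,xz[1]]
T=np.radians(38); dd=np.array([np.sin(T),-np.cos(T)]); nn=np.array([np.cos(T),np.sin(T)])
def B(th): return np.array([.082*np.sin(th),.112+.082*np.cos(th)])
E
python3 - <<'E'
from h import *
c=ctrl.get_calibration("wrist"); print("cam rel tool",toolR().inv().apply(-np.array(c["R"]).T@c["t"]-ctrl.get_obs()["tool_pos"]))
P0=B(-1.309)-.0185*nn+.009*dd; print(P0)
go(W(P0-.09*dd),YAW,38)
E
```

```text
cam rel tool [-0.15804807 -0.00095014 -0.06965979]
[-0.08824323  0.11474109]
shift [0.0594, -0.0002, 0.144] turn [0.1, 37.76, -0.34] rows>= 5.3
```

Call:
{"fn": "drive_tool", "kwargs": {
  "plan": [
    [[0.0,0,0.02],[0,5,0],0],
    [[0.0,0,0.045],[0,10,0],0],
    [[0.01,0,0.07],[0,15,0],0],
    [[0.02,0,0.095],[0,20,0],0],
    [[0.03,0,0.115],[0,25,0],0],
    [[0.04,0,0.13],[0,30,0],0],
    [[0.05,0,0.14],[0,35,0],0],
    [[0.0594,0,0.144],[0,37.76,0],0],
    [[0.0594,0,0.144],[0,37.76,0],0],
    [[0.0594,0,0.144],[0,37.76,0],0],
    [[0.0594,0,0.144],[0,37.76,0],0]
  ]
}}

```text
clock: 10.62
tool_pos: [0.5581, 0.2365, 0.1854]
orientation: [179.4, 52.0, -107.5]
force: [1.5, -1.0, 0.6]
opening: 0.0004
```

```bash
python3 - <<'E'
from h import *
s=ctrl.get_obs(); print(s["clock"],s["tool_pos"],s["opening"],s["force"],s["joint_pos"]); print(toolR().as_matrix().round(3), u)
im=ctrl.snapshot("wrist"); sc=ctrl.snapshot("scene")
a=cv2.resize(sc[130:310,380:600],(400,320),interpolation=cv2.INTER_CUBIC)
b=cv2.resize(im[160:480,120:520],(400,320))
cv2.imwrite("pics/c5.png",cv2.convertScaleAbs(np.hstack([a,b]),alpha=1.7))
P0=B(-1.309)-.0185*nn+.009*dd
go(W(P0),YAW,38)
E
```

```text
10.6167 [0.55814259 0.23649414 0.18543397] 0.0003823112857907983 [ 1.4749756  -0.97611614  0.61450917] [ 49.99858461  34.41836964   1.79866063  13.66208984 -93.10922318
 -70.56493556]
[[-0.185 -0.956  0.227]
 [-0.587  0.293  0.755]
 [-0.788  0.006 -0.616]] [-0.2923717  -0.95630476]
shift [0.0908, -0.0002, 0.0009] turn [0.13, 0.15, -0.26] rows>= 2.2
```

View pics/c5.png

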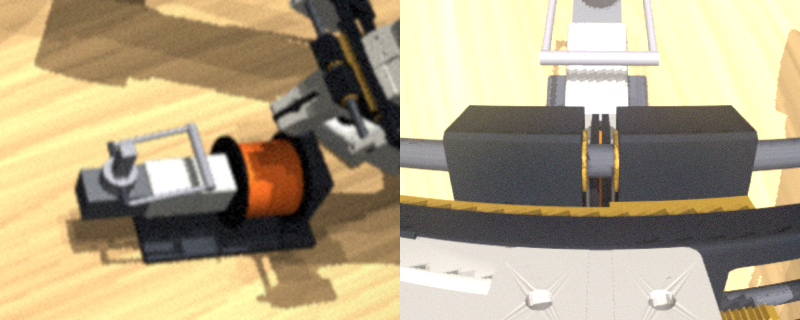

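The wrist picture shows the bar across at about (320,218), centred ahead of the shut fingers. The scene crop shows clear room over the spool. I check the bar's expected pixel.

```bash
python3 - <<'E'
from h import *
for th in (-1.309,-1.25): 
    b=B(th); print(b,proj("wrist",W(b)))
o,d=ray("wrist",(320,218)); 
# scale: bar length 78 mm over 118 px
e=[ray("wrist",(261,218))[1],ray("wrist",(379,218))[1]]; ang=np.arccos(e[0]@e[1]); print("range by size",.078/2/np.tan(ang/2), "expected",np.linalg.norm(W(B(-1.309))-o))
E
```

```text
[-0.07920598  0.13322292] [320.71701159 216.8813266 ]
[-0.07781674  0.13785643] [320.77298908 211.88089265]
range by size 0.24369394633401567 expected 0.24556539213067824
```

Call:
{"fn": "drive_tool", "kwargs": {
  "plan": [
    [[0.02,0,0.0009],[0,0,0],0],
    [[0.04,0,0.0009],[0,0,0],0],
    [[0.055,0,0.0009],[0,0,0],0],
    [[0.07,0,0.0009],[0,0,0],0],
    [[0.08,0,0.0009],[0,0,0],0],
    [[0.087,0,0.0009],[0,0,0],0],
    [[0.0905,0,0.0009],[0,0,0],0],
    [[0.0905,0,0.0009],[0,0,0],0]
  ]
}}

```text
clock: 11.38
tool_pos: [0.542, 0.1836, 0.1153]
orientation: [179.6, 52.2, -107.4]
force: [0.5, -0.1, 0.4]
opening: 0.0005
```

```bash
python3 - <<'E'
from h import *
s=ctrl.get_obs(); print(s["clock"],s["tool_pos"],s["force"])
p=np.array(s["tool_pos"]); cur=np.array([(p[:2]-H)@u,p[2]]); print(cur)
for th in np.linspace(-1.309,.2,16):
    P=B(th)-.0145*nn+.010*dd; D=P-cur; print(round(th,2),[round(D@dd,3),0,round(-D@nn,3)],P.round(3))
E
```

```text
11.3833 [0.54198891 0.18355633 0.11531695] [ 0.5338882  -0.07661163  0.39686005]
[-0.08808544  0.11531695]
-1.31 [np.float64(0.001), 0, np.float64(-0.004)] [-0.084  0.116]
-1.21 [np.float64(-0.003), 0, np.float64(-0.01)] [-0.082  0.124]
-1.11 [np.float64(-0.007), 0, np.float64(-0.018)] [-0.079  0.132]
-1.01 [np.float64(-0.01), 0, np.float64(-0.025)] [-0.075  0.139]
-0.91 [np.float64(-0.013), 0, np.float64(-0.033)] [-0.07   0.146]
-0.81 [np.float64(-0.014), 0, np.float64(-0.041)] [-0.064  0.152]
-0.71 [np.float64(-0.015), 0, np.float64(-0.049)] [-0.058  0.158]
-0.6 [np.float64(-0.015), 0, np.float64(-0.058)] [-0.052  0.163]
-0.5 [np.float64(-0.014), 0, np.float64(-0.066)] [-0.045  0.167]
-0.4 [np.float64(-0.012), 0, np.float64(-0.074)] [-0.037  0.171]
-0.3 [np.float64(-0.01), 0, np.float64(-0.082)] [-0.03   0.173]
-0.2 [np.float64(-0.007), 0, np.float64(-0.089)] [-0.022  0.176]
-0.1 [np.float64(-0.003), 0, np.float64(-0.097)] [-0.014  0.177]
-0.0 [np.float64(0.002), 0, np.float64(-0.103)] [-0.005  0.177]
0.1 [np.float64(0.008), 0, np.float64(-0.11)] [0.003 0.177]
0.2 [np.float64(0.014), 0, np.float64(-0.115)] [0.011 0.176]
```

Call:
{"fn": "drive_tool", "kwargs": {
  "plan": [
    [[0.001,0,-0.004],[0,0,0],0],
    [[-0.001,0,-0.007],[0,0,0],0],
    [[-0.003,0,-0.01],[0,0,0],0],
    [[-0.005,0,-0.014],[0,0,0],0],
    [[-0.007,0,-0.018],[0,0,0],0],
    [[-0.009,0,-0.022],[0,0,0],0],
    [[-0.01,0,-0.025],[0,0,0],0],
    [[-0.012,0,-0.029],[0,0,0],0],
    [[-0.013,0,-0.033],[0,0,0],0],
    [[-0.014,0,-0.037],[0,0,0],0],
    [[-0.014,0,-0.041],[0,0,0],0],
    [[-0.014,0,-0.041],[0,0,0],0]
  ]
}}

```text
clock: 12.38
tool_pos: [0.5351, 0.1603, 0.1521]
orientation: [179.6, 52.2, -107.4]
force: [-0.2, 0.4, 0.1]
opening: 0.0002
```

```bash
python3 - <<'E'
from h import *
s=ctrl.get_obs(); p=np.array(s["tool_pos"]); print(s["clock"],s["force"],[(p[:2]-H)@u,p[2]])
im=ctrl.snapshot("wrist"); sc=ctrl.snapshot("scene")
a=cv2.resize(sc[130:310,380:600],(400,320),interpolation=cv2.INTER_CUBIC)
b=cv2.resize(im[100:420,120:520],(400,320))
cv2.imwrite("pics/c6.png",cv2.convertScaleAbs(np.hstack([a,b]),alpha=1.7))
print(proj("wrist",W(B(-.81))))
E
```

```text
12.3833 [-0.1600006   0.44687642  0.11761231] [np.float64(-0.06385877392294731), np.float64(0.15214029759160225)]
[322.04461845 271.09804206]
```

View pics/c6.png

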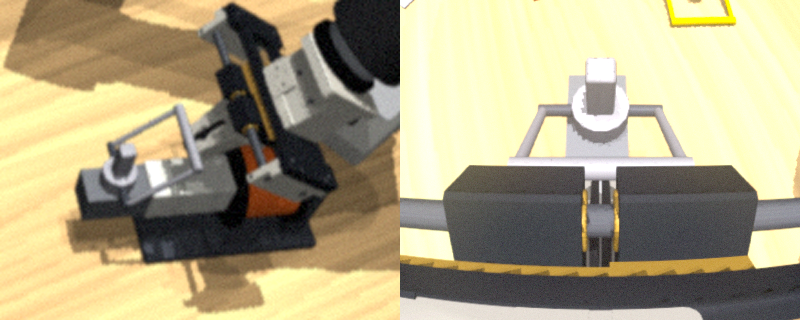

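The ring is half way up, with the bar at wrist (320,268) where (322,271) was expected. The pin is still seated and the force is about 0. I continue past upright.

Call:
{"fn": "drive_tool", "kwargs": {
  "plan": [
    [[-0.001,0,-0.005],[0,0,0],0],
    [[-0.001,0,-0.009],[0,0,0],0],
    [[-0.001,0,-0.013],[0,0,0],0],
    [[-0.001,0,-0.017],[0,0,0],0],
    [[0,0,-0.021],[0,0,0],0],
    [[0,0,-0.025],[0,0,0],0],
    [[0.001,0,-0.029],[0,0,0],0],
    [[0.002,0,-0.033],[0,0,0],0],
    [[0.003,0,-0.037],[0,0,0],0],
    [[0.004,0,-0.041],[0,0,0],0],
    [[0.006,0,-0.045],[0,0,0],0],
    [[0.007,0,-0.048],[0,0,0],0],
    [[0.009,0,-0.052],[0,0,0],0],
    [[0.011,0,-0.056],[0,0,0],0],
    [[0.013,0,-0.059],[0,0,0],0],
    [[0.016,0,-0.062],[0,0,0],0],
    [[0.019,0,-0.066],[0,0,0],0],
    [[0.022,0,-0.069],[0,0,0],0],
    [[0.025,0,-0.072],[0,0,0],0],
    [[0.028,0,-0.074],[0,0,0],0]
  ]
}}

```text
clock: 14.15
tool_pos: [0.5129, 0.0878, 0.1749]
orientation: [179.6, 52.2, -107.4]
force: [-0.7, -0.2, -0.5]
opening: 0.0005
```

Call:
{"fn": "drive_tool", "kwargs": {
  "plan": [
    [[0,0,0],[0,0,0],0],
    [[0,0,0],[0,0,0],0],
    [[-0.02,0,0],[0,0,0],0],
    [[-0.05,0,0],[0,0,0],0],
    [[-0.08,0,0],[0,0,0],0],
    [[-0.11,0,0],[0,0,0],0],
    [[-0.14,0,0],[0,0,0],0],
    [[-0.14,0,0],[0,0,0],0],
    [[-0.14,0,0],[0,0,0],0],
    [[-0.14,0,0],[0,0,0],0],
    [[-0.14,0,0],[0,0,0],0],
    [[-0.14,0,0],[0,0,0],0]
  ]
}}

```text
clock: 15.15
tool_pos: [0.5382, 0.169, 0.2848]
orientation: [179.5, 52.1, -107.5]
force: [1.2, 0.3, 0.0]
opening: 0.0006
```

```bash
python3 - <<'E'
from h import *
s=ctrl.get_obs(); p=np.array(s["tool_pos"]); print(s["clock"],s["force"],[(p[:2]-H)@u,p[2]])
im=ctrl.snapshot("wrist"); sc=ctrl.snapshot("scene")
a=cv2.resize(sc[150:290,400:540],(400,400),interpolation=cv2.INTER_CUBIC)
b=cv2.resize(im[100:420,120:440],(400,400))
cv2.imwrite("pics/c7.png",cv2.convertScaleAbs(np.hstack([a,b]),alpha=1.7))
print("post top",proj("wrist",W((0,.16))),"bar down",proj("wrist",W(B(3.14))),proj("scene",W((0,.16))),proj("scene",W(B(3.14))))
for c in("scene","wrist"):
    for n in ("pin_grip","ring_bar"):
        for d in ctrl.landmark_of(c,n)[:4]: print(c,n,np.round(d["pixel"],1),round(d["confidence"],2))
E
```

```text
15.15 [1.1779824 0.2598566 0.0109471] [np.float64(-0.07305874594137171), np.float64(0.28477388840908074)]
post top [320.41109811 243.59570648] bar down [319.54294345 283.99652417] [449.45853965 213.3344478 ] [436.08265488 249.88236793]
scene pin_grip [134.8 255.2] 0.92
scene pin_grip [320.7 218.1] 0.72
scene pin_grip [448.2 217.9] 0.57
scene ring_bar [437.5 248.7] 0.69
scene ring_bar [110.8 254.2] 0.63
wrist pin_grip [353.    8.8] 0.96
wrist pin_grip [395.5 148.1] 0.95
wrist pin_grip [320.9 252.5] 0.74
wrist ring_bar [397.4 177.1] 0.6
```

View pics/c7.png

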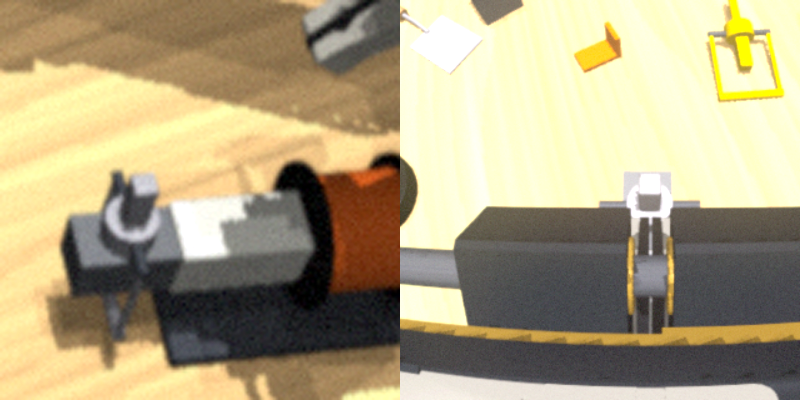

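The ring now hangs around the shaft. The scene finds its bar at (437.5,248.7), where (436,250) is expected for hanging straight down, and the collar sits on the shaft. I wait a little, check once more and hand in.

Call:
{"fn": "drive_tool", "kwargs": {
  "plan": [
    [[-0.02,0,0],[0,0,0],0],
    [[-0.02,0,0],[0,0,0],0],
    [[-0.02,0,0],[0,0,0],0],
    [[-0.02,0,0],[0,0,0],0],
    [[-0.02,0,0],[0,0,0],0],
    [[-0.02,0,0],[0,0,0],0],
    [[-0.02,0,0],[0,0,0],0],
    [[-0.02,0,0],[0,0,0],0],
    [[-0.02,0,0],[0,0,0],0],
    [[-0.02,0,0],[0,0,0],0],
    [[-0.02,0,0],[0,0,0],0],
    [[-0.02,0,0],[0,0,0],0],
    [[-0.02,0,0],[0,0,0],0],
    [[-0.02,0,0],[0,0,0],0],
    [[-0.02,0,0],[0,0,0],0],
    [[-0.02,0,0],[0,0,0],0],
    [[-0.02,0,0],[0,0,0],0],
    [[-0.02,0,0],[0,0,0],0],
    [[-0.02,0,0],[0,0,0],0],
    [[-0.02,0,0],[0,0,0],0]
  ]
}}

```text
clock: 17.12
tool_pos: [0.5422, 0.1812, 0.3012]
orientation: [179.6, 52.2, -107.5]
force: [-0.6, -0.7, -0.5]
opening: 0.0008
```

```bash
python3 - <<'E'
from h import *
print(ctrl.get_obs()["clock"],"home expected pin",proj("scene",W((0,.144))),"20mm up",proj("scene",W((0,.164))),"bar",proj("scene",W(B(3.14))))
for k in range(2):
    ctrl.snapshot("scene")
    for n in ("pin_grip","ring_bar"):
        for d in ctrl.landmark_of("scene",n)[:4]:
            if d["pixel"][0]>400: print(n,np.round(d["pixel"],1),round(d["confidence"],2))
print(ctrl.close_job())
E
```

```text
17.1167 home expected pin [447.66823107 218.24943535] 20mm up [449.9135276  212.08535583] bar [436.08265488 249.88236793]
pin_grip [447.5 218.8] 0.76
ring_bar [436.7 248.3] 0.46
ring_bar [438.5 249.2] 0.55
the job is handed in; nothing more can be done
None
```

The job is done and handed in at about 17 s. I took the steel ring pin, not the plain twin or the pink and yellow ones, and pushed it fully home in the shaft with its ring lying back towards the spool. Then I scooped the ring up and over the free end with the shut fingers and backed the arm away.

**Last checks in the scene camera:**
- **Pin:** found once at pixel (447.5, 218.8), where fully home should be (447.7, 218.2). The second look did not report it.
- **Ring bar:** found at (436.7, 248.3) and (438.5, 249.2), where hanging straight down around the shaft should be (436.1, 249.9). Confidence was only about 0.5, but the last picture viewed, about 2 s earlier, showed the same.
- **Forces:** the highest force the moves reported was about 8 N, when the collar met the shaft. At the end the arm was clear of everything.

**Look-alikes:** the pink and yellow pins showed up in different places after the start. They seem to have tipped over by themselves. The last detections still had them on the table.

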